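Shut the chute gates on the interlocked lever bank

ROBOT

A 7-joint arm with a two-finger parallel gripper is mounted at the origin on the work surface. World frame = base frame: x ahead of the robot, y to its left, z up, the work surface at z = 0. Lengths are in m, angles in rad, forces in N, time in s.
With the tool pointing down it reaches from about 0.4 to 0.85 m from the base axis. Payload 6.9 kg.
Tool frame: the origin (TCP) lies midway between the tips of the shut fingers; the grasp point (between the pads) lies 19 mm behind it; z points along the fingers, x is the direction in which the jaws open and shut, and the axes are right-handed (so a half turn about z gives the same grasp; the last joint's range is limited). The gripper opens to 85 mm and grips with 20 to 120 N. Pads are 22 mm wide; open, the fingers measure 114 mm over their backs; the gripper's body (76 mm by 85 mm) begins 54 mm behind the grasp point. The pads swing forward as they close: fully open they stand 13 mm farther back than shut.
Start: joints at [-1.175, 0.507, -0.238, 1.5, 0.126, 1.149, -0.155], TCP at [0.179, 0.599, 0.231] pointing down, gripper open.
Joint ranges: [-3.08, 3.08], [-0.24, 2.05], [-1.43, 1.35], [0, 2.5], [-1.52, 4.66], [0.17, 1.96], [-2.89, 2.89]. Speed limits (rad/s): [2.39, 2.39, 3.14, 3.14, 3.14, 3.14, 3.14].

INTERFACE

Orientations are given as a unit quaternion [w, x, y, z].
In Python, from station import readout, imaging, bot gives the robot as it stands.
- The arm moves only by the shell command python3 -m creep 'ROWS' [OPENING]. ROWS is JSON, a list that holds one entry, the list of rows, each a list of 4 numbers: the shift along the tool's x, y, z in m, then the turn about the tool's z in rad. A call has exactly 5 rows; each row is the pose to reach, as a shift and turn from the pose commanded when the call began, along the tool's axes at that moment; what a row does not reach only later rows make up. A row lasts 1/8 s, in which the tool goes at most 62.5 mm and 10.7 degrees, less where a joint would pass 70% of its speed; a pose out of reach is approached as far as the arm can. A call with a gripper value outside its range is refused whole. OPENING is the opening, from 0 (shut) to 1 (fully open), set as the call begins (- or left out, the last holds). The fingers move at their own pace and stop on an object; the grip force is fixed at half the most. Time passes only in rows, so rows that repeat a pose let the fingers close, or fill a call up. It gives the time, the measured TCP pose, the force and the opening at its end, in the units of the state.
- readout.state(): the state, without advancing time (a new reading comes with each control period).
- imaging.get_image(name): name is "side" or "top"; returns a dict with "color" (420x560x3 uint8, red, green, blue), "fx", "fy", "cx", "cy" (pixels), "k1" (the pictures are not rectified: a ray, as slopes to the right and down, at radius r is drawn at 1 + k1 r^2 times it, then the intrinsics apply), "R" (3x3) and "t" (3): a world point X has camera coordinates R X + t. Camera axes: x right, y down, z forward; pixel columns grow to the right and rows downward; lengths in m; the calibration is good to about 2 mm. A picture is of the moment at which its call begins. There is no depth.
- bot.finish_job(): hands the job in, once; it reports no verdict.
The state is a dict: "clock": time; "joints": joint angles; "dq": joint speeds; "joint_torque": joint torques, N m; "ee_pos": TCP position; "tool_rot": TCP orientation; "wrist_force": force on the tool from outside, world axes, zero at the start; "torque": the same for the moment, N m; "grip_width": opening from 0.0 (shut) to 1.0 (fully open).
Only numpy, scipy, OpenCV 4.12 (cv2) and the standard library are available. Lean on these libraries where they do the work, as an engineer would, in place of code of your own. Each camera call takes 0.05 s, during which the arm holds its last target. There are 200 camera calls.

TASK

Shut all three chute gates of the sorting bench by pushing each coloured lever right over, away from you, to its stop, then slide the red lock bar fully home to the left. The levers are interlocked and free up in an order that is different each time: feel each one gently, leave a lever alone as soon as it resists, never force it, and try another. Leave the cans, pots and other recyclables where they stand, and let go of everything at the end.

Things in the scene. Friction and masses are not known exactly. Their poses are not given: they have to be found in the camera images.
- bank: lever bank: grey box with an aluminium deck, fixed to the table, 200 mm deep (its x, -115 to +85), 340 mm wide (its y), 70 mm high. Origin on the table, under the middle lever's pivot; x points away from the robot, y along the row of levers to the left, z up. Levers and lock bar belong to it. Pushing any of it with more than 22 N overstrains its slender linkage.
- lever_left (a joint): angle of the left (bank y = +85 mm) lever, yellow grip. 0 (start, within 0.05 rad) = gate open, grip leaning 0.35 rad to the robot; grows as the grip goes in bank +x, to 0.70 = shut, 0.35 rad away, where a rubber buffer (3 N/mm) stops it. Takes 2 to 5 N at the grip, stays where left. Blocked: about 0.09 rad (10 mm) of play, then a springy stop, 3 N/mm. It frees the next lever only when beyond 0.64. The order varies and cannot be seen.
- lever_left_tip (a point): middle of the yellow grip of the left (bank y = +85 mm) lever: round, 24 mm in diameter, 54 mm long, 115 mm from the pivot, which is 50 mm above the table (so 158 mm above the table at either end, 165 mm when upright); 12 mm shaft below. The point's z runs up the lever. About 60 mm is free between neighbouring grips.
- lever_mid (a joint): angle of the middle (bank y = 0) lever, green grip. 0 (start, within 0.05 rad) = gate open, grip leaning 0.35 rad to the robot; grows as the grip goes in bank +x, to 0.70 = shut, 0.35 rad away, where a rubber buffer (3 N/mm) stops it. Takes 2 to 5 N at the grip, stays where left. Blocked: about 0.09 rad (10 mm) of play, then a springy stop, 3 N/mm. It frees the next lever only when beyond 0.64. The order varies and cannot be seen.
- lever_mid_tip (a point): middle of the green grip of the middle (bank y = 0) lever: round, 24 mm in diameter, 54 mm long, 115 mm from the pivot, which is 50 mm above the table (so 158 mm above the table at either end, 165 mm when upright); 12 mm shaft below. The point's z runs up the lever. About 60 mm is free between neighbouring grips.
- lever_right (a joint): angle of the right (bank y = -85 mm) lever, blue grip. 0 (start, within 0.05 rad) = gate open, grip leaning 0.35 rad to the robot; grows as the grip goes in bank +x, to 0.70 = shut, 0.35 rad away, where a rubber buffer (3 N/mm) stops it. Takes 2 to 5 N at the grip, stays where left. Blocked: about 0.09 rad (10 mm) of play, then a springy stop, 3 N/mm. It frees the next lever only when beyond 0.64. The order varies and cannot be seen.
- lever_right_tip (a point): middle of the blue grip of the right (bank y = -85 mm) lever: round, 24 mm in diameter, 54 mm long, 115 mm from the pivot, which is 50 mm above the table (so 158 mm above the table at either end, 165 mm when upright); 12 mm shaft below. The point's z runs up the lever. About 60 mm is free between neighbouring grips.
- lock_bar (a joint): travel of the red lock bar, a slide near the deck's edge nearest the robot (bank x = -92 mm): 0 m = unlocked (bank y = -30 mm), 0.060 = locked (bank y = +30 mm), where a rubber buffer (4 N/mm) stops it. Grows in bank +y, takes 2 to 4 N, stays where left. Until all three levers are right over it is blocked after about 9 mm of play by a springy stop, 4 N/mm.
- lock_bar_grip (a point): point on the upright red tab of the lock bar, 15 mm below its top and 116 mm above the table; the tab is 16 mm thick in bank x, 26 mm in bank y and 52 mm tall, its top 131 mm above the table, over a flat foot 30 x 50 x 8 mm on the deck.
- tin_can: plain steel tin can standing upright beside the bank's left end, diameter 74 mm, 110 mm tall; loose, not part of the job. Origin at the centre of its underside.
- drink_can: red drink can standing upright beside the bank's right end, diameter 66 mm, 115 mm tall; loose, not part of the job. Origin at the centre of its underside.
- pot: small yellow plastic pot, open upwards, mouth diameter 48 mm, 32 mm tall, left standing on the bank's deck at its far right corner; loose, not part of the job. Origin at the centre of its underside.
- milk_bottle: white plastic bottle with a red cap, diameter 72 mm, 190 mm tall, standing well to the left; loose, not part of the job. Origin at the centre of its underside.
- jar: green glass jar with a steel cap, diameter 68 mm, 90 mm tall, standing well to the left; loose, not part of the job. Origin at the centre of its underside.
- bulb: white light bulb standing on its cap, diameter 58 mm, 104 mm tall, well to the right; loose, not part of the job. Origin at the centre of its underside.
- tub: orange plastic tub, open upwards, mouth diameter 90 mm, 60 mm tall, standing well to the right; loose, not part of the job. Origin at the centre of its underside.

How it is judged:
On the way, in this order (a step that is already met when the one before it is completed fails the run):
1. one of the levers is right over (value of joint any of lever_left, lever_mid, lever_right above 0.64 rad), for 0.1 s.
2. all three levers are right over (value of joint each of lever_left, lever_mid, lever_right above 0.64 rad), for 0.1 s.
At the end, for the whole second after the job is handed in: All three levers are over beyond 0.64 rad, the lock bar has slid at least 55 of its 60 mm, and all of them are at rest (all of step 2 and value of joint lock_bar above 0.055 m and velocity of joint each of lever_left, lever_mid, lever_right below 0.02 rad/s and velocity of joint lock_bar below 0.02 m/s); the robot touches nothing.
It fails at once if the robot pushed on the lever bank with more than 22 N (contact force between any of the fingers, the arm and bank above 22 N).
It fails at once if a recyclable was moved by more than 25 mm or knocked over (distance of any of tin_can, drink_can, pot, milk_bottle, jar, bulb, tub from where it was at the start of the episode above 0.025 m or angle between any of tin_can, drink_can, pot, milk_bottle, jar, bulb, tub's own z axis and vertical above 0.4 rad).
It also fails if it takes over 61 s, if anything falls off the work surface, if the arm or the gripper's body presses on something with over 40 N, if the wrist force passes 120 N, or if a joint passes its speed limit or range.

## Working session

There is one attempt and no reset: what is moved stays moved. The work goes in short steps, Python scripts to look and compute and a shell command to move; the robot and the scene stay as the last step left them, time stands still between calls to the robot, and variables do not carry over. Pictures are saved under pics/ and viewed, about 8 in all and at most 12, crops included, and the job is handed in when it is done.

```bash
ls; mkdir -p pics; python3 - <<'E'
from station import readout, imaging
import cv2
print(readout.state())
for n in("side","top"):
    d=imaging.get_image(n); cv2.imwrite(f"pics/{n}0.png",d["color"][:,:,::-1])
    print({k:v for k,v in d.items() if k!="color"})
E
```

```text
pics
{'clock': 0.0, 'joints': array([-1.174522  ,  0.50832869, -0.23751978,  1.50113185,  0.12565443,
        1.14890117, -0.1547962 ]), 'dq': array([ 2.03321682e-05, -1.02287343e-03, -3.00751738e-04,  1.32815718e-04,
        1.09414789e-04,  1.02254216e-03,  3.40349108e-04]), 'joint_torque': array([-6.29273782e-04, -6.20581055e+01, -2.18650192e+00, -2.49649858e+01,
        1.27896963e-02,  1.18061629e-02, -4.19318621e-05]), 'ee_pos': array([0.17910242, 0.59826073, 0.23043551]), 'tool_rot': array([ 5.31740993e-04,  8.02089490e-01,  5.97203192e-01, -7.17412657e-04]), 'wrist_force': array([-0.16424328,  0.06309587,  0.19045362]), 'torque': array([-0.00963458, -0.0139987 , -0.05916302]), 'grip_width': 0.9989304813978239}
{'fx': 435.9102693171504, 'fy': 435.9102693171504, 'cx': 278.47563470593644, 'cy': 213.6028722703326, 'k1': -0.029200848905826447, 'R': array([[ 0.99800891, -0.06049034, -0.01786408],
       [-0.05476144, -0.69048238, -0.72127336],
       [ 0.03129523,  0.72081551, -0.69242011]]), 't': array([-0.51749373,  0.11037853,  1.22302745])}
{'fx': 459.2922087834297, 'fy': 459.2922087834297, 'cx': 272.77029533244024, 'cy': 210.714815596435, 'k1': -0.027177161580112696, 'R': array([[-0.00549218, -0.99989025, -0.01375951],
       [-0.99610997,  0.00668054, -0.08786519],
       [ 0.08794747,  0.01322342, -0.99603734]]), 't': array([0.02109863, 0.53163687, 1.33026581])}
```

View pics/side0.png

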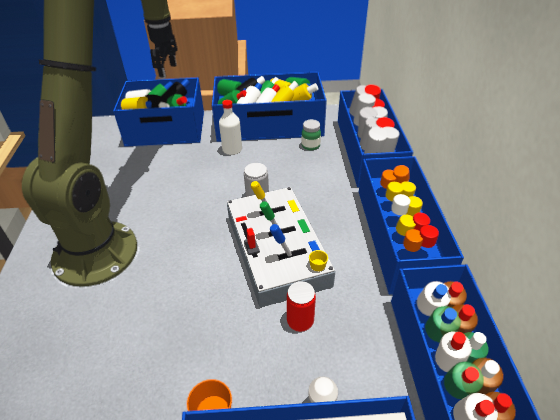

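View pics/top0.png

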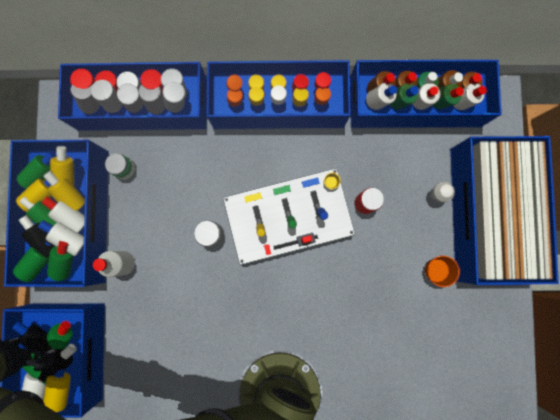

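Side view: the bank is around (280,240), with grips at yellow (258,190), green (267,212), blue (277,232) and the red tab at (250,238). Top view: the deck corners are near (226,199), (335,171), (353,233), (241,263), with grips at (261,231), (292,222), (321,213) and the tab at (306,239).

```bash
cat > h.py <<'E'
import numpy as np, cv2
from station import readout, imaging
def ray(d,uv):
    K=np.array([[d["fx"],0,d["cx"]],[0,d["fy"],d["cy"]],[0,0,1]])
    p=cv2.undistortPoints(np.array([[uv]],float),K,np.array([d["k1"],0,0,0,0]))[0,0]
    v=d["R"].T@np.array([*p,1]); return -d["R"].T@d["t"], v/np.linalg.norm(v)
def onz(d,uv,z):
    c,v=ray(d,uv); return c+v*(z-c[2])/v[2]
def tri(d1,u1,d2,u2):
    c1,v1=ray(d1,u1);c2,v2=ray(d2,u2)
    s=np.linalg.lstsq(np.c_[v1,-v2],c2-c1,rcond=None)[0]
    a,b=c1+s[0]*v1,c2+s[1]*v2; return (a+b)/2,np.linalg.norm(a-b)
def blob(d,col,roi):
    hsv=cv2.cvtColor(d["color"],cv2.COLOR_RGB2HSV)
    R=dict(yellow=[(20,32)],green=[(45,85)],blue=[(100,125)],red=[(0,6),(174,180)])[col]
    m=sum(cv2.inRange(hsv,(a,120,50),(b,255,255)) for a,b in R)
    k=np.zeros_like(m); x0,y0,x1,y1=roi; k[y0:y1,x0:x1]=m[y0:y1,x0:x1]
    n,_,st,ce=cv2.connectedComponentsWithStats(k)
    i=1+np.argmax(st[1:,4]); return ce[i],st[i]
E
python3 - <<'E'
from h import *
T=imaging.get_image("top");S=imaging.get_image("side")
hsv=cv2.cvtColor(T["color"],cv2.COLOR_RGB2HSV)
m=cv2.inRange(hsv,(0,0,185),(180,40,255)); k=np.zeros_like(m);k[165:270,222:358]=m[165:270,222:358]
k=cv2.morphologyEx(k,cv2.MORPH_CLOSE,np.ones((7,7)))
c=max(cv2.findContours(k,0,2)[0],key=cv2.contourArea)
box=cv2.boxPoints(cv2.minAreaRect(c)); P=np.array([onz(T,b,.07) for b in box])
print(box.round(1).tolist(),P.round(4).tolist(),"ctr",P.mean(0),[np.linalg.norm(P[i]-P[i-1]).round(3) for i in range(4)],
 [np.degrees(np.arctan2(*(P[i]-P[i-1])[[1,0]])).round(2) for i in range(4)])
RT=dict(yellow=(250,218,272,240),green=(280,205,302,232),blue=(308,200,332,222),red=(290,230,318,246))
RS=dict(yellow=(248,178,268,200),green=(256,195,278,222),blue=(268,220,288,246),red=(243,224,260,252))
for c in RT:
    a,sa=blob(T,c,RT[c]);b,sb=blob(S,c,RS[c])
    print(c,a.round(1),sa,b.round(1),sb,*[np.round(q,4) for q in tri(T,a,S,b)])
for n,d,x in(("t",T,(215,160,365,275)),("s",S,(215,165,345,340))):
    im=d["color"][x[1]:x[3],x[0]:x[2],::-1]
    cv2.imwrite(f"pics/{n}1.png",cv2.resize(im,None,fx=3.4,fy=3.4))
E
```

```text
[[222.39999389648438, 197.60000610351562], [336.70001220703125, 167.60000610351562], [354.0, 233.60000610351562], [239.6999969482422, 263.6000061035156]] [[0.5662, 0.161, 0.07], [0.6505, -0.1666, 0.07], [0.461, -0.2123, 0.07], [0.3784, 0.1113, 0.07]] ctr [ 0.51400946 -0.02665773  0.07      ] [np.float64(0.194), np.float64(0.338), np.float64(0.195), np.float64(0.334)] [np.float64(14.83), np.float64(-75.58), np.float64(-166.46), np.float64(104.33)]
yellow [260.3 230. ] [257 224   8  13  84] [257.5 189.6] [251 181  14  19 169] [0.4686 0.0494 0.159 ] 0.0006
green [291.4 222.2] [288 217   8  11  60] [266.7 210.3] [260 201  14  19 161] [ 0.4893 -0.033   0.1591] 0.0005
blue [322.  213.6] [317 209  11  11  73] [277.  233.2] [270 224  15  20 184] [ 0.5111 -0.1142  0.1582] 0.0004
red [306.6 238.9] [302 235  11   9  71] [250.5 238. ] [246 228  10  21 152] [ 0.4453 -0.0759  0.1061] 0.0016
```

```bash
cat >> h.py <<'E'
from scipy.spatial.transform import Rotation as Ro
YAW=np.radians(14.6); O=np.array([.5282,-.0228,0]); B=Ro.from_euler('z',YAW).as_matrix()
def where():
    s=readout.state(); R=Ro.from_quat(s["tool_rot"],scalar_first=True).as_matrix()
    return s,R,B.T@(s["ee_pos"]-O)
def go(bx,by,z):
    s,R,b=where(); d=R.T@(O+B@np.array([bx,by,z])-s["ee_pos"])
    x=R[:,0]; w=np.arctan2(x[1],x[0])-(YAW+np.pi/2)
    print("t %.2f bank mm"%s["clock"],(b*1e3).round(1),"F bank",(B.T@s["wrist_force"]).round(1),"shift mm",(d*1e3).round(1),"turn %.3f"%((w+np.pi/2)%np.pi-np.pi/2),"tilt %.3f"%R[2,2],"grip %.2f"%s["grip_width"])
E
python3 -m creep '[[[-0.048,0.039,0,-0.18],[-0.096,0.078,0,-0.36],[-0.144,0.117,0,-0.545],[-0.192,0.157,0,-0.545],[-0.24,0.196,0,-0.545]]]' 0
python3 -c "from h import *; go(-.095,.085,.23)"
```

```text
clock: 0.82
ee_pos: [0.2989, 0.3106, 0.2313]
tool_rot: [0.0, 0.612, 0.791, 0.0]
wrist_force: [0.8, 0.9, -0.2]
grip_width: 0.0
t 0.82 bank mm [-137.9  380.4  231.3] F bank [ 1.   0.7 -0.2] shift mm [-295.4   43.2    1.3] turn -0.001 tilt -1.000 grip 0.00
```

```bash
python3 -m creep '[[[-0.059,0.009,0,0],[-0.118,0.018,0,0],[-0.177,0.027,0,0],[-0.236,0.036,0,0],[-0.295,0.043,0.03,0]]]' 
python3 -c "from h import *; go(-.08,.085,.16)"
```

```text
clock: 1.45
ee_pos: [0.4148, 0.0395, 0.2044]
tool_rot: [0.002, 0.612, 0.791, 0.002]
wrist_force: [1.8, 1.2, 0.5]
grip_width: -0.003
t 1.45 bank mm [-94.   88.9 204.4] F bank [2.1 0.7 0.5] shift mm [-3.8 13.8 44.5] turn -0.001 tilt -1.000 grip -0.00
```

```bash
python3 -m creep '[[[-0.002,0,0.02,0],[-0.002,0.004,0.042,0],[-0.002,0.008,0.042,0],[-0.002,0.013,0.042,0],[-0.002,0.013,0.042,0]]]' 
python3 -c "
from h import *
go(-.06,.085,.16)
d=imaging.get_image('side'); cv2.imwrite('pics/s2.png',cv2.resize(d['color'][120:330,180:380,::-1],None,fx=2.8,fy=2.8))"
```

```text
clock: 2.08
ee_pos: [0.4267, 0.043, 0.162]
tool_rot: [0.001, 0.612, 0.791, 0.001]
wrist_force: [0.6, 0.4, 0.8]
grip_width: -0.003
t 2.08 bank mm [-81.6  89.3 162. ] F bank [0.7 0.2 0.8] shift mm [-4.3 21.6  2. ] turn -0.000 tilt -1.000 grip -0.00
```

View pics/s2.png

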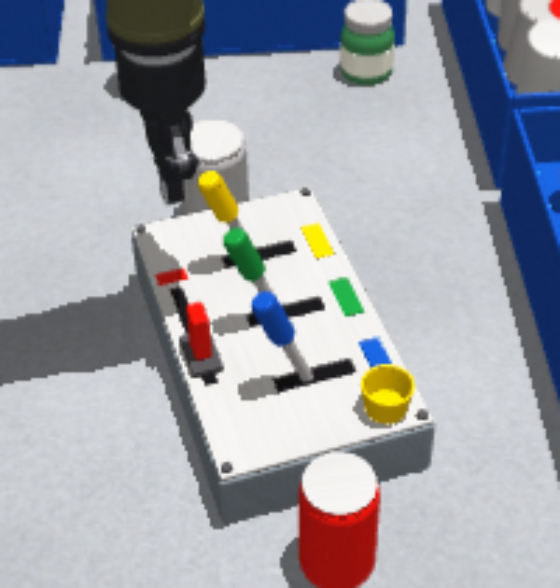

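The fingertip, at crop pixel (175,195), is on the robot side of the yellow grip at (212,190). I'll push it gently now.

```bash
python3 -m creep '[[[-0.004,0.007,0,0],[-0.004,0.011,0,0],[-0.004,0.014,0,0],[-0.004,0.017,0,0],[-0.004,0.017,0,0]]]' 
python3 -c "from h import *; go(-.06,.085,.16)"
```

```text
clock: 2.75
ee_pos: [0.4428, 0.0429, 0.161]
tool_rot: [-0.0, 0.612, 0.791, -0.0]
wrist_force: [-3.6, -1.3, 1.9]
grip_width: 0.003
t 2.75 bank mm [-66.1  85.1 161. ] F bank [-3.8 -0.4  1.9] shift mm [-0.1  6.1  1. ] turn -0.001 tilt -1.000 grip 0.00
```

```bash
for i in 1; do python3 -m creep '[[[0,0.002,0,0],[0,0.004,0,0],[0,0.006,0,0],[0,0.006,0,0],[0,0.006,0,0]]]' 
python3 -c "from h import *; go(-.06,.085,.16)"; done
```

```text
clock: 3.38
ee_pos: [0.4494, 0.0446, 0.1612]
tool_rot: [0.0, 0.612, 0.791, 0.0]
wrist_force: [-2.0, -0.5, 1.0]
grip_width: 0.001
t 3.38 bank mm [-59.3  85.1 161.2] F bank [-2. -0.  1.] shift mm [-0.1 -0.7  1.2] turn -0.001 tilt -1.000 grip 0.00
```

```bash
python3 -m creep '[[[0,0.002,0,0],[0,0.004,0,0],[0,0.006,0,0],[0,0.006,0,0],[0,0.006,0,0]]]' 
python3 -c "from h import *; go(-.05,.085,.16)"
```

```text
clock: 4.0
ee_pos: [0.4528, 0.0455, 0.1608]
tool_rot: [-0.001, 0.612, 0.791, -0.002]
wrist_force: [-8.1, -2.4, 6.4]
grip_width: 0.003
t 4.00 bank mm [-55.7  85.1 160.8] F bank [-8.4 -0.2  6.4] shift mm [-0.1  5.7  0.8] turn -0.001 tilt -1.000 grip 0.00
```

Resistance rose to 8 N at about 10 mm of travel, so yellow is blocked. Leaving it and moving to green.

```bash
python3 -m creep '[[[0,-0.03,0,0],[-0.03,-0.03,0,0],[-0.085,-0.03,0,0],[-0.085,-0.022,0,0],[-0.085,-0.013,0,0]]]' 
python3 -c "from h import *; go(-.065,.0,.16)"
```

```text
clock: 4.62
ee_pos: [0.464, -0.0395, 0.1611]
tool_rot: [-0.0, 0.612, 0.791, -0.0]
wrist_force: [-3.2, -1.7, 3.4]
grip_width: -0.001
t 4.62 bank mm [-66.3  -0.  161.1] F bank [-3.6 -0.8  3.4] shift mm [0.  1.3 1.1] turn -0.002 tilt -1.000 grip -0.00
```

```bash
python3 -m creep '[[[0,0.003,0,0],[0,0.006,0,0],[0,0.009,0,0],[0,0.011,0,0],[0,0.011,0,0]]]' 
python3 -c "from h import *; go(-.05,.0,.16)"
```

```text
clock: 5.25
ee_pos: [0.4745, -0.0363, 0.1611]
tool_rot: [0.0, 0.612, 0.791, 0.0]
wrist_force: [-2.0, 0.3, 0.1]
grip_width: -0.004
t 5.25 bank mm [-55.4   0.5 161.1] F bank [-1.8  0.8  0.1] shift mm [-0.5  5.4  1.1] turn -0.000 tilt -1.000 grip -0.00
```

```bash
python3 -m creep '[[[0,0.0015,0,0],[0,0.003,0,0],[0,0.005,0,0],[0,0.005,0,0],[0,0.005,0,0]]]' 
python3 -c "from h import *; go(-.05,.0,.16)"
```

```text
clock: 5.88
ee_pos: [0.4794, -0.0355, 0.1612]
tool_rot: [0.0, 0.612, 0.791, 0.0]
wrist_force: [-1.4, 0.2, 0.7]
grip_width: 0.004
t 5.88 bank mm [-50.4  -0.  161.2] F bank [-1.3  0.5  0.7] shift mm [0.  0.4 1.2] turn -0.001 tilt -1.000 grip 0.00
```

```bash
python3 -m creep '[[[0,0.002,0,0],[0,0.004,0,0],[0,0.006,0,0],[0,0.006,0,0],[0,0.006,0,0]]]' 
python3 -c "from h import *; go(.010,.0,.16)"
```

```text
clock: 6.5
ee_pos: [0.4852, -0.0339, 0.1611]
tool_rot: [0.0, 0.612, 0.791, 0.0]
wrist_force: [-0.9, 0.5, 1.1]
grip_width: -0.0
t 6.50 bank mm [-4.440e+01  1.000e-01  1.611e+02] F bank [-0.7  0.7  1.1] shift mm [-0.  54.4  1.2] turn -0.001 tilt -1.000 grip -0.00
```

```bash
cat >> h.py <<'E'
def lev():
    d=imaging.get_image("side"); hsv=cv2.cvtColor(d["color"],cv2.COLOR_RGB2HSV)
    for c,y,h in(("yellow",.085,(20,32)),("green",0,(45,85)),("blue",-.085,(100,125))):
        # search around the predicted grip arc
        k=np.zeros(hsv.shape[:2],np.uint8)
        pts=[]
        for a in np.linspace(-.42,.42,15):
            for s in(.09,.14):
                p=d["R"]@(O+B@np.array([s*np.sin(a),y,.05+s*np.cos(a)]))+d["t"]
                pts.append([p[0]/p[2]*d["fx"]+d["cx"],p[1]/p[2]*d["fy"]+d["cy"]])
        cv2.fillPoly(k,[cv2.convexHull(np.int32(pts))],255); k=cv2.dilate(k,np.ones((9,9)))
        m=cv2.inRange(hsv,(h[0],120,50),(h[1],255,255))&k
        n,_,st,ce=cv2.connectedComponentsWithStats(m)
        if n<2: print(c,"hidden");continue
        i=1+np.argmax(st[1:,4]); o,v=ray(d,ce[i]); o=B.T@(o-O);v=B.T@v
        q=o+v*(y-o[1])/v[1]
        print(c,"bank x,z mm",(q[[0,2]]*1e3).round(1),"angle %.3f"%(np.arctan2(q[0],q[2]-.05)+.35),"area",st[i,4])
    return d
E
python3 -m creep '[[[0,0.008,0,0],[0,0.017,0,0],[0,0.026,0,0],[0,0.035,0,0],[0,0.044,0,0]]]' 
python3 -c "from h import *; go(.010,.0,.16);lev()"
```

```text
clock: 7.12
ee_pos: [0.5275, -0.0229, 0.1608]
tool_rot: [-0.0, 0.612, 0.791, -0.001]
wrist_force: [-5.0, -2.3, -0.5]
grip_width: -0.001
t 7.12 bank mm [ -0.7   0.  160.8] F bank [-5.4 -1.  -0.5] shift mm [-0.  10.7  0.8] turn -0.001 tilt -1.000 grip -0.00
yellow bank x,z mm [-30.2 161.9] angle 0.087 area 170
green bank x,z mm [ 21.9 157.7] angle 0.550 area 133
blue bank x,z mm [-40.3 159.7] angle -0.002 area 185
```

Green is free and already at about 0.55 rad; taking it to the stop.

```bash
python3 -m creep '[[[0,0.004,0,0],[0,0.008,0,0],[0,0.012,0,0],[0,0.015,0,0],[0,0.015,0,0]]]' 
python3 -c "from h import *; go(.016,.0,.16);lev()"
```

```text
clock: 7.8
ee_pos: [0.5429, -0.0187, 0.1614]
tool_rot: [0.001, 0.612, 0.791, 0.001]
wrist_force: [-1.4, -0.8, -0.9]
grip_width: -0.003
t 7.80 bank mm [ 15.2   0.2 161.4] F bank [-1.5 -0.4 -0.9] shift mm [-0.2  0.8  1.4] turn -0.000 tilt -1.000 grip -0.00
yellow bank x,z mm [-30.2 161.9] angle 0.087 area 170
green bank x,z mm [ 36.9 156.1] angle 0.685 area 147
blue bank x,z mm [-40.1 159.1] angle -0.002 area 188
```

Now a small press into the buffer.

```bash
python3 -m creep '[[[0,0.001,0,0],[0,0.002,0,0],[0,0.004,0,0],[0,0.004,0,0],[0,0.004,0,0]]]' 
python3 -c "from h import *; go(-.085,.0,.16);lev()"
```

```text
clock: 8.48
ee_pos: [0.5453, -0.0182, 0.1609]
tool_rot: [-0.0, 0.612, 0.791, -0.0]
wrist_force: [-5.0, -0.3, -0.3]
grip_width: -0.002
t 8.47 bank mm [ 17.7   0.2 160.9] F bank [-4.9  1.  -0.3] shift mm [  -0.2 -102.7    1. ] turn -0.001 tilt -1.000 grip -0.00
yellow bank x,z mm [-30.2 161.9] angle 0.087 area 170
green bank x,z mm [ 38.8 155.1] angle 0.704 area 147
blue bank x,z mm [-40.1 159.3] angle -0.002 area 189
```

Green is at its stop. Retreat and try yellow again.

```bash
python3 -m creep '[[[0,-0.052,0,0],[0,-0.104,0,0],[0.043,-0.104,0,0],[0.085,-0.104,0,0],[0.085,-0.085,0,0]]]' 
python3 -m creep '[[[0,0.003,0,0],[0,0.006,0,0],[0,0.009,0,0],[0,0.011,0,0],[0,0.011,0,0]]]' 
python3 -c "from h import *; go(-.05,.085,.16);lev()"
```

```text
clock: 9.15
ee_pos: [0.4426, 0.046, 0.1621]
tool_rot: [0.001, 0.61, 0.792, 0.002]
wrist_force: [0.1, 0.2, 0.1]
grip_width: 0.005
clock: 9.78
ee_pos: [0.4524, 0.045, 0.161]
tool_rot: [-0.0, 0.612, 0.791, -0.001]
wrist_force: [-3.0, -1.6, 1.9]
grip_width: -0.001
t 9.78 bank mm [-56.3  84.7 161. ] F bank [-3.4 -0.8  1.9] shift mm [0.3 6.3 1. ] turn -0.001 tilt -1.000 grip -0.00
yellow bank x,z mm [-27.8 160. ] angle 0.103 area 152
green bank x,z mm [ 38.1 157.7] angle 0.690 area 167
blue bank x,z mm [-40.  158.8] angle -0.003 area 182
```

```bash
python3 -m creep '[[[0,0.001,0,0],[0,0.002,0,0],[0,0.004,0,0],[0,0.004,0,0],[0,0.004,0,0]]]' 
python3 -c "from h import *; go(-.05,.085,.16);lev()"
```

```text
clock: 10.45
ee_pos: [0.457, 0.0468, 0.1611]
tool_rot: [0.0, 0.612, 0.791, 0.0]
wrist_force: [-1.2, -0.8, 1.7]
grip_width: 0.0
t 10.45 bank mm [-51.3  85.3 161.1] F bank [-1.3 -0.5  1.7] shift mm [-0.3  1.3  1.1] turn -0.000 tilt -1.000 grip 0.00
yellow bank x,z mm [-23.5 160.6] angle 0.141 area 150
green bank x,z mm [ 38.1 157.7] angle 0.690 area 167
blue bank x,z mm [-40.  158.8] angle -0.003 area 182
```

Yellow is past its former block at low force. Continuing gently.

```bash
python3 -m creep '[[[0,0.002,0,0],[0,0.004,0,0],[0,0.006,0,0],[0,0.006,0,0],[0,0.006,0,0]]]' 
python3 -c "from h import *; go(.00,.085,.16);lev()"
```

```text
clock: 11.12
ee_pos: [0.4629, 0.0482, 0.1611]
tool_rot: [0.0, 0.612, 0.791, 0.0]
wrist_force: [-0.9, -0.0, 1.1]
grip_width: -0.001
t 11.12 bank mm [-45.3  85.1 161.1] F bank [-0.9  0.2  1.1] shift mm [-0.1 45.3  1.1] turn -0.001 tilt -1.000 grip -0.00
yellow bank x,z mm [-18.4 160.7] angle 0.186 area 145
green bank x,z mm [ 38.1 157.7] angle 0.690 area 167
blue bank x,z mm [-40.  158.8] angle -0.003 area 182
```

```bash
python3 -m creep '[[[0,0.009,0,0],[0,0.018,0,0],[0,0.027,0,0],[0,0.036,0,0],[0,0.045,0,0]]]' 
python3 -m creep '[[[0,0.004,0,0],[0,0.008,0,0],[0,0.012,0,0],[0,0.015,0,0],[0,0.015,0,0]]]' 
python3 -c "from h import *; go(.016,.085,.16);lev()"
```

```text
clock: 11.8
ee_pos: [0.5064, 0.0594, 0.1608]
tool_rot: [-0.0, 0.612, 0.791, -0.0]
wrist_force: [-3.4, -1.9, -0.9]
grip_width: 0.001
clock: 12.42
ee_pos: [0.5211, 0.0634, 0.1612]
tool_rot: [0.0, 0.612, 0.791, 0.0]
wrist_force: [-2.3, -0.5, -1.9]
grip_width: 0.001
t 12.43 bank mm [ 14.9  85.2 161.2] F bank [-2.4  0.1 -1.9] shift mm [-0.2  1.1  1.2] turn -0.000 tilt -1.000 grip 0.00
yellow bank x,z mm [ 36.4 157.5] angle 0.677 area 156
green bank x,z mm [ 38.1 157.7] angle 0.690 area 167
blue bank x,z mm [-40.2 159.5] angle -0.002 area 186
```

```bash
python3 -m creep '[[[0,0.001,0,0],[0,0.002,0,0],[0,0.004,0,0],[0,0.004,0,0],[0,0.004,0,0]]]' 
python3 -c "from h import *; go(-.085,.0,.16);lev()"
python3 -m creep '[[[0,-0.052,0,0],[0,-0.104,0,0],[-0.06,-0.104,0,0],[-0.12,-0.104,0,0],[-0.17,-0.104,0,0]]]' 
python3 -m creep '[[[0,0.01,0,0],[0,0.02,0,0],[0,0.024,0,0],[0,0.027,0,0],[0,0.027,0,0]]]' 
python3 -c "from h import *; go(-.05,-.085,.16);lev()"
```

```text
clock: 13.1
ee_pos: [0.5241, 0.0641, 0.1609]
tool_rot: [-0.0, 0.612, 0.791, -0.0]
wrist_force: [-4.2, -1.3, -1.9]
grip_width: 0.004
t 13.10 bank mm [ 18.   85.1 160.9] F bank [-4.4 -0.2 -1.9] shift mm [ -85.2 -102.9    1. ] turn -0.001 tilt -1.000 grip 0.00
yellow bank x,z mm [ 39.1 156.7] angle 0.701 area 158
green bank x,z mm [ 38.1 157.7] angle 0.690 area 167
blue bank x,z mm [-40.2 159.5] angle -0.002 area 186
clock: 13.78
ee_pos: [0.4691, -0.1292, 0.1623]
tool_rot: [0.003, 0.612, 0.791, 0.001]
wrist_force: [0.5, -0.8, 0.9]
grip_width: 0.004
clock: 14.4
ee_pos: [0.4929, -0.1187, 0.1612]
tool_rot: [-0.0, 0.611, 0.792, 0.0]
wrist_force: [-1.3, 0.3, 0.8]
grip_width: 0.001
t 14.40 bank mm [-58.3 -83.9 161.2] F bank [-1.2  0.6  0.8] shift mm [-1.1  8.3  1.2] turn 0.001 tilt -1.000 grip 0.00
yellow bank x,z mm [ 44.6 163. ] angle 0.726 area 100
green bank x,z mm [ 38.1 157.7] angle 0.690 area 167
blue bank x,z mm [-28.7 155.5] angle 0.085 area 149
```

```bash
python3 -m creep '[[[0,0.002,0,0],[0,0.004,0,0],[0,0.006,0,0],[0,0.006,0,0],[0,0.006,0,0]]]' 
python3 -c "from h import *; go(-.05,-.085,.16);lev()"
```

```text
clock: 15.08
ee_pos: [0.4988, -0.1183, 0.1611]
tool_rot: [0.0, 0.612, 0.791, 0.0]
wrist_force: [-1.3, 0.2, 0.8]
grip_width: 0.001
t 15.07 bank mm [-52.5 -85.  161.1] F bank [-1.2  0.5  0.8] shift mm [-0.   2.5  1.1] turn -0.001 tilt -1.000 grip 0.00
yellow bank x,z mm [ 49.6 168.3] angle 0.747 area 45
green bank x,z mm [ 38.1 157.7] angle 0.690 area 167
blue bank x,z mm [-23.1 154.9] angle 0.133 area 143
```

```bash
python3 -m creep '[[[0,0.001,0,0],[0,0.002,0,0],[0,0.004,0,0],[0,0.004,0,0],[0,0.004,0,0]]]' 
python3 -c "from h import *; go(0,-.085,.16);lev()"
```

```text
clock: 15.75
ee_pos: [0.5027, -0.1173, 0.1611]
tool_rot: [0.0, 0.612, 0.791, 0.0]
wrist_force: [-2.2, -0.5, 1.0]
grip_width: -0.001
t 15.75 bank mm [-48.5 -85.  161.1] F bank [-2.2  0.1  1. ] shift mm [ 0.  48.5  1.1] turn -0.001 tilt -1.000 grip -0.00
yellow bank x,z mm [ 51.9 169.8] angle 0.759 area 25
green bank x,z mm [ 38.1 157.7] angle 0.690 area 167
blue bank x,z mm [-20.  155.6] angle 0.162 area 137
```

Blue is free too. Pushing it through.

```bash
python3 -m creep '[[[0,0.009,0,0],[0,0.019,0,0],[0,0.029,0,0],[0,0.039,0,0],[0,0.048,0,0]]]' 
python3 -m creep '[[[0,0.004,0,0],[0,0.008,0,0],[0,0.012,0,0],[0,0.015,0,0],[0,0.015,0,0]]]' 
python3 -c "from h import *; go(.016,-.085,.16);lev()"
```

```text
clock: 16.42
ee_pos: [0.5492, -0.1051, 0.1608]
tool_rot: [-0.0, 0.612, 0.791, -0.0]
wrist_force: [-3.8, -2.0, -0.7]
grip_width: 0.002
clock: 17.05
ee_pos: [0.5639, -0.1011, 0.1612]
tool_rot: [0.0, 0.612, 0.791, 0.0]
wrist_force: [-2.2, 0.4, -0.4]
grip_width: 0.002
t 17.05 bank mm [ 14.8 -84.8 161.2] F bank [-2.   0.9 -0.4] shift mm [-0.2  1.2  1.2] turn -0.000 tilt -1.000 grip 0.00
yellow bank x,z mm [ 28.4 141.7] angle 0.650 area 49
green bank x,z mm [ 24.3 139.2] angle 0.616 area 20
blue bank x,z mm [ 36.7 153.7] angle 0.690 area 155
```

```bash
python3 -m creep '[[[0,0.001,0,0],[0,0.002,0,0],[0,0.004,0,0],[0,0.004,0,0],[0,0.004,0,0]]]' 
python3 -m creep '[[[0,-0.056,0,0],[0,-0.111,0,0],[0,-0.111,0.01,0],[0,-0.111,0.03,0],[0,-0.111,0.054,0]]]' 
python3 -c "from h import *; go(-.092,-.07,.106);d=lev();cv2.imwrite('pics/s3.png',cv2.resize(d['color'][120:330,180:380,::-1],None,fx=2.8,fy=2.8))"
```

```text
clock: 17.73
ee_pos: [0.5664, -0.1005, 0.1608]
tool_rot: [-0.001, 0.612, 0.791, -0.001]
wrist_force: [-4.9, -0.6, -0.5]
grip_width: -0.001
clock: 18.35
ee_pos: [0.4626, -0.1283, 0.1074]
tool_rot: [0.002, 0.612, 0.791, 0.001]
wrist_force: [0.4, -0.1, 0.2]
grip_width: 0.002
t 18.35 bank mm [-90.1 -85.6 107.4] F bank [ 0.3 -0.2  0.2] shift mm [15.6 -1.9  1.3] turn -0.000 tilt -1.000 grip 0.00
yellow bank x,z mm [ 38.5 157.7] angle 0.693 area 168
green bank x,z mm [ 38.1 157.7] angle 0.690 area 167
blue bank x,z mm [ 38.  157.8] angle 0.689 area 194
```

View pics/s3.png

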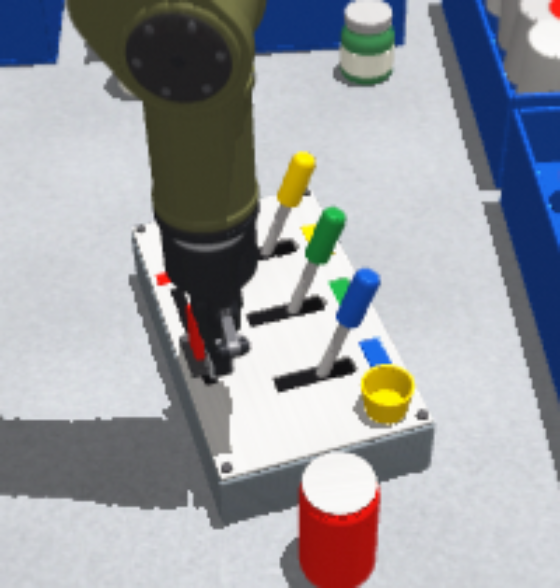

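All three levers are over at about 0.69 rad, and the fingers, near crop (220,365), are on the right side of the red tab at (193,335). Now the lock bar.

```bash
python3 -m creep '[[[0.015,-0.001,0,0],[0.022,-0.001,0,0],[0.029,-0.001,0,0],[0.035,-0.001,0,0],[0.035,-0.001,0,0]]]' 
python3 -c "from h import *; go(-.092,-.05,.106)"
python3 -m creep '[[[0.002,0,0,0],[0.004,0,0,0],[0.006,0,0,0],[0.008,0,0,0],[0.008,0,0,0]]]' 
python3 -c "from h import *; go(-.092,-.0,.106)"
```

```text
clock: 19.02
ee_pos: [0.4503, -0.0943, 0.1075]
tool_rot: [0.0, 0.612, 0.791, 0.0]
wrist_force: [-0.2, -0.1, -0.1]
grip_width: -0.001
t 19.02 bank mm [-93.4 -49.5 107.5] F bank [-0.2 -0.  -0.1] shift mm [-0.5  1.4  1.5] turn -0.000 tilt -1.000 grip -0.00
clock: 19.65
ee_pos: [0.448, -0.0866, 0.1071]
tool_rot: [-0.0, 0.612, 0.791, 0.0]
wrist_force: [0.4, -2.7, 1.8]
grip_width: -0.0
t 19.65 bank mm [-93.7 -41.6 107.1] F bank [-0.3 -2.7  1.8] shift mm [41.6  1.7  1.1] turn -0.000 tilt -1.000 grip -0.00
```

```bash
python3 -m creep '[[[0.002,0,0,0],[0.004,0,0,0],[0.006,0,0,0],[0.008,0,0,0],[0.008,0,0,0]]]' 
python3 -c "from h import *; go(-.092,-.0,.106)"
python3 -m creep '[[[0.001,0,0,0],[0.002,0,0,0],[0.003,0,0,0],[0.004,0,0,0],[0.004,0,0,0]]]' 
python3 -c "from h import *; go(-.092,-.0,.106)"
```

```text
clock: 20.27
ee_pos: [0.4459, -0.0788, 0.1071]
tool_rot: [-0.0, 0.612, 0.791, 0.0]
wrist_force: [0.4, -1.3, 0.9]
grip_width: 0.003
t 20.27 bank mm [-93.8 -33.4 107.1] F bank [ 0.1 -1.4  0.9] shift mm [33.4  1.8  1.1] turn -0.000 tilt -1.000 grip 0.00
clock: 20.9
ee_pos: [0.4449, -0.0752, 0.1071]
tool_rot: [-0.0, 0.612, 0.791, -0.0]
wrist_force: [0.6, -1.4, -0.3]
grip_width: 0.002
t 20.90 bank mm [-93.8 -29.7 107.1] F bank [ 0.3 -1.5 -0.3] shift mm [29.7  1.8  1.1] turn -0.000 tilt -1.000 grip 0.00
```

```bash
cat >> h.py <<'E'
def bar():
    d=imaging.get_image("side"); hsv=cv2.cvtColor(d["color"],cv2.COLOR_RGB2HSV)
    k=np.zeros(hsv.shape[:2],np.uint8); k[205:260,225:265]=255
    m=(cv2.inRange(hsv,(0,120,50),(6,255,255))|cv2.inRange(hsv,(174,120,50),(180,255,255)))&k
    n,_,st,ce=cv2.connectedComponentsWithStats(m)
    for i in range(1,n):
        if st[i,4]<8: continue
        o,v=ray(d,ce[i]); o=B.T@(o-O);v=B.T@v; q=o+v*(-.092-o[0])/v[0]; h=o+v*(.106-o[2])/v[2]
        print("red",ce[i].round(1),st[i],"at z=106:",(h*1e3).round(1))
    return d
E
python3 -m creep '[[[0.006,0.001,0,0],[0.012,0.001,0,0],[0.018,0.001,0,0],[0.024,0.001,0,0],[0.03,0.001,0,0]]]' 
python3 -c "from h import *; go(-.092,.012,.106);bar()"
```

```text
clock: 21.52
ee_pos: [0.438, -0.0456, 0.107]
tool_rot: [-0.0, 0.612, 0.791, -0.0]
wrist_force: [-1.8, -4.4, -0.8]
grip_width: -0.003
t 21.52 bank mm [-93.    0.7 107. ] F bank [-2.8 -3.8 -0.8] shift mm [11.3  1.   1. ] turn -0.000 tilt -1.000 grip -0.00
red [241.4 223.6] [236 217  14  17  54] at z=106: [-103.2   27.2  106. ]
```

```bash
python3 -m creep '[[[0.002,0,0,0],[0.003,0,0,0],[0.005,0,0,0],[0.006,0,0,0],[0.006,0,0,0]]]' 
python3 -c "from h import *; go(-.092,.012,.106)"
python3 -m creep '[[[0.001,0,0,0],[0.002,0,0,0],[0.003,0,0,0],[0.003,0,0,0],[0.003,0,0,0]]]' 
python3 -c "from h import *; go(-.092,.012,.106)"
```

```text
clock: 22.2
ee_pos: [0.4373, -0.0413, 0.1071]
tool_rot: [0.001, 0.612, 0.791, -0.0]
wrist_force: [0.5, -6.7, -1.8]
grip_width: 0.001
t 22.20 bank mm [-92.6   5.  107.1] F bank [-1.2 -6.6 -1.8] shift mm [7.  0.6 1.1] turn -0.002 tilt -1.000 grip 0.00
clock: 22.82
ee_pos: [0.4369, -0.0399, 0.1072]
tool_rot: [0.001, 0.613, 0.79, -0.001]
wrist_force: [1.2, -12.1, -2.9]
grip_width: 0.0
t 22.82 bank mm [-92.7   6.5 107.2] F bank [ -1.8 -12.   -2.9] shift mm [5.5 0.6 1.2] turn -0.003 tilt -1.000 grip 0.00
```

The bar met its buffer at 12 N. Backing off, lifting clear and checking.

```bash
python3 -m creep '[[[-0.02,0,0,0],[-0.05,0,0,0],[-0.06,0,-0.04,0],[-0.06,0,-0.1,0],[-0.1,0,-0.14,0]]]' 
python3 -m creep '[[[-0.05,0,0,0],[-0.11,0,0,0],[-0.17,0,0,0],[-0.2,0,0,0],[-0.2,0,0,0]]]' 
python3 - <<'E'
from h import *
go(-.092,.012,.106);lev();d=bar();T=imaging.get_image("top")
print(blob(T,"red",(255,225,315,262)))
a=cv2.resize(d['color'][150:310,200:360,::-1],(400,400),interpolation=2);b=cv2.resize(T['color'][160:280,220:360,::-1],(400,343),interpolation=2)
o=np.zeros((400,800,3),np.uint8);o[:,:400]=a;o[:343,400:]=b;cv2.imwrite('pics/e.png',o)
E
```

```text
clock: 23.45
ee_pos: [0.4624, -0.1314, 0.25]
tool_rot: [0.001, 0.61, 0.793, 0.002]
wrist_force: [1.3, -0.9, -0.8]
grip_width: 0.0
clock: 24.08
ee_pos: [0.5118, -0.3298, 0.2464]
tool_rot: [0.0, 0.613, 0.79, -0.0]
wrist_force: [0.5, 1.3, -0.3]
grip_width: -0.001
t 24.07 bank mm [ -93.3 -293.   246.4] F bank [ 0.8  1.1 -0.3] shift mm [3.050e+02 2.000e-01 1.403e+02] turn -0.004 tilt -1.000 grip -0.00
yellow hidden
green hidden
blue bank x,z mm [ 41.3 161.8] angle 0.704 area 153
red [243.8 221.9] [236 212  14  21 158] at z=106: [-95.7  31.5 106. ]
(array([285.27272727, 244.45454545]), array([280, 241,  11,   8,  66], dtype=int32))
```

View pics/e.png

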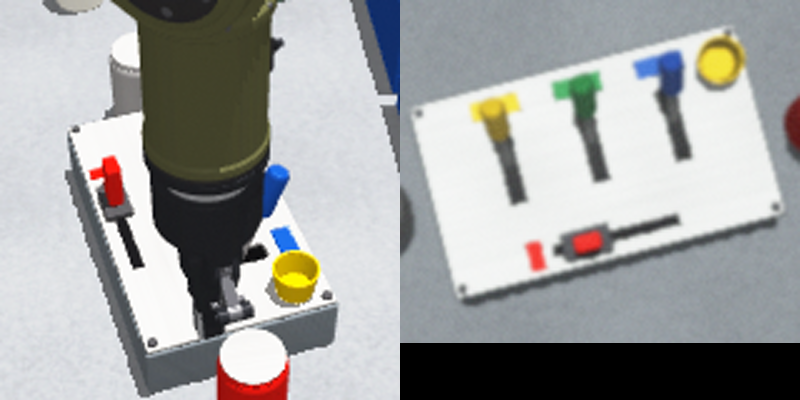

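The bar's tab, at (588,243) in the right half, is at the left end of its slot beside the red mark. All three levers lean over to their colour tags. I'll work out the bar's travel and hand in if it's good.

```bash
python3 - <<'E'
from h import *
from station import bot
T=imaging.get_image("top")
b=[B.T@(onz(T,u,.125)-O) for u in((306.6,238.9),blob(T,"red",(278,225,315,262))[0])]
tr=b[1][1]-b[0][1]; print(np.round(b,4),"travel",tr)
for c,r in dict(yellow=(240,190,275,215),green=(275,180,297,208),blue=(300,172,322,200)).items(): print(c,blob(T,c,r)[0].round(1),(B.T@(onz(T,blob(T,c,r)[0],.165)-O)*1e3).round(1))
s=readout.state();print(s["clock"],s["wrist_force"].round(1))
if tr>.057: print(bot.finish_job())
E
```

```text
[[-0.0931 -0.0294  0.125 ]
 [-0.0928  0.0301  0.125 ]] travel 0.059512460726288074
yellow [253.  199.4] [ 43.6  82.6 165. ]
green [281.9 189.8] [ 48.7   2.1 165. ]
blue [311.8 184. ] [ 43.  -78.5 165. ]
24.275 [ 0.7  0.2 -0.8]
the job is handed in; nothing more can be done
None
```

I shut all three gates and slid the lock bar home, then handed the job in at 24.3 s on the robot's clock (limit 61 s). No verdict comes back.

- **Levers:** Yellow resisted first, at about 8 N after some 10 mm, so I left it. Green, yellow and blue then each went freely to their stops, in that order. With the arm clear of the levers, before the bar was pushed, the side camera put them at 0.693, 0.690 and 0.689 rad (yellow, green, blue). The requirement is 0.64.
- **Lock bar:** It slid freely until it met its buffer at about 12 N, the highest force I read at the bank (limit 22 N). Readings come only at the end of each call, so brief peaks in between are not ruled out. From the top camera its travel was 59.5 mm, against the 55 needed.
- **Release:** The gripper was shut and about 250 mm above the table, clear of everything. The wrist force was only about 1 N.

**Not fully confirmed:**
- In the last side view the arm hid yellow and green; blue read 0.704 there. The last top view shows all three over, but its lever numbers are distorted by the colour tags on the deck.
- I saw no sign of the recyclables having moved, but I did not measure their positions. The pot and the nearby cans are in place in the last pictures.

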